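# Load the spacers on a welding fixture post

## Task

Load the welding fixture: thread the tall narrow sleeve down the post first, then the short wide collar on top of it, and press the stack down until the stiff sliding seat is fully home on the base plate and both rings sit flat. Let go, and leave the hammer, the jar and the grey square where they are.

Things in the scene. Friction and masses are not known exactly. Their poses are not given: they have to be found in the camera images.
- fixture: steel base plate 100 x 80 x 12 mm (x, y, z), bolted to the table, with an upright aluminium locating post in its centre: 25 mm diameter, its top 88 mm above the table, the last 6 mm tapered to 16 mm diameter. Origin: centre of the plate's underside, on the post's axis; z up along the post. Cannot be moved.
- post_foot (a point): foot of the post, on its axis at the top face of the base plate (12 mm above the table)
- post_top (a point): tip of the post, on its axis, 88 mm above the table
- seat (a joint): steel disc, 48 mm diameter and 8 mm thick, that slides up and down around the post. 0 = fully home on the base plate, positive = raised (m); it starts raised by 18 to 26 mm. It is stiff and stays where it is left: about 10 N moves it down, the weight of the rings does not.
- seat_face (a point): centre of the seat disc's upper face, on the post's axis; 20 mm above the table when the seat is home
- sleeve: tall narrow steel ring, loose: outer diameter 42 mm, bore 28 mm, 30 mm tall, about 0.18 kg, standing flat on the table. Origin: on its axis at its underside; z along its axis.
- sleeve_mid (a point): centre of the sleeve: on its axis at half height
- collar: short wide steel ring, loose: outer diameter 56 mm, bore 28 mm, 18 mm tall, about 0.26 kg, lying flat on the table. Origin: on its axis at its underside; z along its axis.
- collar_mid (a point): centre of the collar: on its axis at half height
- hammer: bystander: hammer lying flat, its handle along its x axis; leave it
- tipjar: bystander: glass jar with black cap, 60 mm diameter, 85 mm tall; origin at the centre of its underside; leave it
- square: bystander: grey L-shaped welding square lying flat, arms 90 and 106 mm long, 18 mm thick; leave it
Not all that is in view belongs to the job. What is shaped like the sleeve but green or orange is not meant.

How it is judged (in metres and radians):
At the end, for the whole second after the job is handed in: The seat is within 3 mm of fully home; the sleeve is on the post, flat on the seat, and the collar is on the post, flat on the sleeve (each centre within 5 mm of the post's axis, heights within about 5 mm, tilt under 4 degrees), both at rest and released (value of joint seat below 0.003 m and z of sleeve_mid in the frame of post_foot between 0.019 and 0.0275 m and horizontal distance between each of sleeve_mid, collar_mid and post_foot below 0.005 m and z of collar_mid in the frame of post_foot between 0.043 and 0.0515 m and angle between the z axis of each of sleeve, collar and the z axis of fixture, either way round below 0.07 rad and linear speed of each of collar, sleeve below 0.02 m/s); the robot touches nothing.
It fails at once if the hammer was moved more than 30 mm (distance of hammer from where it was at the start of the episode above 0.03 m).
It fails at once if the jar was moved more than 30 mm (distance of tipjar from where it was at the start of the episode above 0.03 m).
It fails at once if the grey square was moved more than 30 mm (distance of square from where it was at the start of the episode above 0.03 m).
It also fails if it takes over 66 s, if anything falls off the work surface, if the arm or the gripper's body presses on something with over 40 N, if the wrist force passes 120 N, or if a joint passes its speed limit or range.

## Robot

A 7-joint arm with a two-finger parallel gripper is mounted at the origin on the work surface. World frame = base frame: x ahead of the robot, y to its left, z up, the work surface at z = 0. Lengths are in m, angles in degrees, forces in N, time in s.
With the tool pointing down it reaches from about 0.425 to 0.875 m from the base axis. Payload 4.7 kg.
Tool frame: the origin (TCP) lies midway between the tips of the shut fingers; the grasp point (between the pads) lies env.grip_point_offset behind it (env.grip_point_offset is the distance from the TCP to the grasp point, in m); x points along the fingers, y is the direction in which the jaws open and shut, and the axes are right-handed (so a half turn about x gives the same grasp; the last joint's range is limited). The gripper opens to 87 mm and grips with 3 to 60 N. Pads are 19 mm wide; open, the fingers measure 117 mm over their backs; the gripper's body (75 mm by 190 mm) begins 51 mm behind the grasp point.
Start: joints at [-72.359, 18.392, -4.016, 83.108, 1.295, 78.541, -3.26], TCP at [0.188, 0.622, 0.223] pointing down, gripper open.
Joint ranges: [-163.93, 163.93], [-17.29, 119.83], [-79.2, 71.16], [3.27, 140.29], [-89.18, 269.18], [5.43, 117.66], [-154.24, 154.24]. Speed limits (degrees/s): [147.25, 147.25, 180, 180, 180, 180, 180].

## Interface

Orientations are given as [roll, pitch, yaw] about the fixed x, y, z axes, in that order (R = Rz(yaw) Ry(pitch) Rx(roll)).
In Python, from cell import readout, read_camera, camera_params, sign_off, spot_in, pinpoint, env gives the robot as it stands.
- The arm moves only by the shell command python3 -m pendant 'ROWS' [OPENING] [FORCE]. ROWS is a JSON object of lists of equal length, an entry for each row: "xyz": the shift along the world's x, y, z in m, a list of three; "turn": the turn about the world's z in rad. A call has 1 to 10 rows; each row shifts and turns the pose as measured when the row begins; what a row does not reach is not made up. A row lasts 1/8 s, in which the tool goes at most 62.5 mm and 10.7 degrees, less where a joint would pass 70% of its speed; a pose out of reach is approached as far as the arm can. A call is refused whole if a number of a shift passes 0.0625 or a number of a turn 0.188, either way. A call with a gripper value outside its range is refused whole. OPENING is the opening, from 0 (shut) to 1 (fully open), set as the call begins (- or left out, the last holds). The fingers move at their own pace and stop on an object; FORCE is the grip in N (left out, the last holds). Time passes only in rows, so rows that do not move let the fingers close. It gives the time, the measured TCP pose, the force and the opening at its end, in the units of the state.
- readout.get_obs(): the state, without advancing time (a new reading comes with each control period).
- read_camera(name): name is "side" or "top" or "wrist"; returns the picture (420x560x3 uint8, red, green, blue); there is no depth.
- camera_params(name): a dict with "fx", "fy", "cx", "cy" (pixels), "rvec" (rotation vector, rad) and "tvec" (3), from world to camera coordinates, as OpenCV has them; the wrist camera has in their place "hand_eye" (4x4, takes a point from camera to tool coordinates, whose origin is the TCP and whose axes are the tool frame's). Camera axes: x right, y down, z forward; pixel columns grow to the right and rows downward; lengths in m; the calibration is good to about 2 mm. A picture is of the moment at which its call begins: read the wrist's pose just before it. camera_params takes no time and is no camera call.
- sign_off(): hands the job in, once; it reports no verdict.
Trained networks look in the newest picture that a camera, given by its name, has taken for a name from the list of things; names that differ only in an ending like _2 or _b are one class to them, and where a whole thing is asked for, a point or a joint stands for the part that bears it (a point fixed in the world has none). Each returns a list of dicts, best first, with "score" (0 to 1); they miss things now and then, are a little off and sometimes report something else, mostly with a low value. They report only what shows in the picture. A call takes as long as a camera call. They do not tell look-alikes from the thing itself.
- spot_in(camera, name): "at" ([x, y, z] in m, in the coordinates of the camera as it stood for that picture, good to about 4 mm: the middle of the surface that is visible of it).
- pinpoint(camera, name): "at" ([x, y, z] in m, in the coordinates of the camera as it stood for that picture, good to about 4 mm: a listed point, or the origin of a listed thing).
The state is a dict: "time_s": time; "qpos": joint angles; "joint_velocities": joint speeds; "effort": joint torques, N m; "tool_pos": TCP position; "tool_rot": TCP orientation; "force": force on the tool from outside, world axes, zero at the start; "wrist_torque": the same for the moment, N m; "grip_width": finger opening in m.
Only numpy, scipy, OpenCV 4.12 (cv2) and the standard library are available. Lean on these libraries where they do the work, as an engineer would, in place of code of your own. Each camera call takes 0.05 s, during which the arm holds its last target.

## Working session

There is one attempt and no reset: what is moved stays moved. The work goes in short steps, Python scripts to look and compute and a shell command to move; the robot and the scene stay as the last step left them, time stands still between calls to the robot, and variables do not carry over. Pictures are saved under pics/ and viewed, and the job is handed in when it is done.

```bash
mkdir -p pics; ls; python3 - <<'E'
from cell import *
import cv2, numpy as np
o=readout.get_obs(); print(o, env.grip_point_offset)
for n in ["top","side","wrist"]:
    im=read_camera(n); cv2.imwrite(f"pics/{n}0.png",im[:,:,::-1]); print(n,camera_params(n))
E
```

```text
pics
{'time_s': 0.0, 'qpos': array([-72.35838661,  18.44108449,  -4.01374714,  83.17407519,
         1.29570386,  78.54123489,  -3.26146725]), 'joint_velocities': array([-0.01536343,  0.03508941,  0.01913603,  0.03446724,  0.02037279,
       -0.00944129,  0.01557072]), 'effort': array([ 9.40347900e-05, -4.91272581e+01, -4.03944310e-01, -3.12539828e+01,
       -6.40263199e-02,  4.35084407e-02,  1.66211571e-04]), 'tool_pos': array([0.18814934, 0.62159785, 0.22144557]), 'tool_rot': array([ -86.40951718,   89.88866147, -103.24441913]), 'force': array([ 0.05905496, -0.54402372, -0.78431362]), 'wrist_torque': array([-0.04240362, -0.02454636, -0.07393511]), 'grip_width': 0.08748814629451453} 0.0187
top {'fx': 425.39924654758863, 'fy': 425.39924654758863, 'cx': 282.7649060351795, 'cy': 207.6843372703654, 'rvec': array([ 2.13297073, -2.19313477,  0.12409188]), 'tvec': array([0.03831856, 0.62796512, 1.12318712])}
side {'fx': 501.04295224303553, 'fy': 501.04295224303553, 'cx': 280.8233132754056, 'cy': 211.10690477029556, 'rvec': array([ 0.13842164, -2.78026676,  1.41174608]), 'tvec': array([0.61660337, 0.08743407, 1.28729461])}
wrist {'fx': 315.217546468168, 'fy': 315.217546468168, 'cx': 283.0074342319884, 'cy': 211.36139035354208, 'hand_eye': array([[ 4.81407056e-04, -2.63741820e-01,  9.64593189e-01,
        -1.61950813e-01],
       [ 9.99999788e-01,  5.49889125e-04, -3.48725451e-04,
         6.48865302e-04],
       [-4.38445819e-04,  9.64593152e-01,  2.63742029e-01,
        -7.13425759e-02],
       [ 0.00000000e+00,  0.00000000e+00,  0.00000000e+00,
         1.00000000e+00]])}
```

View pics/top0.png

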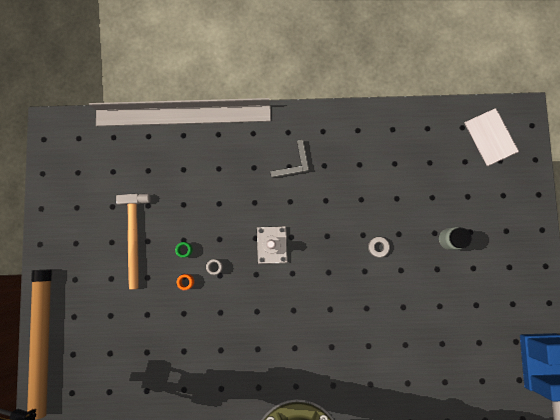

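View pics/side0.png

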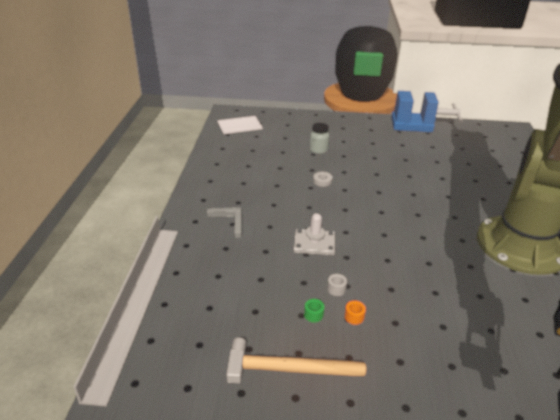

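View pics/wrist0.png

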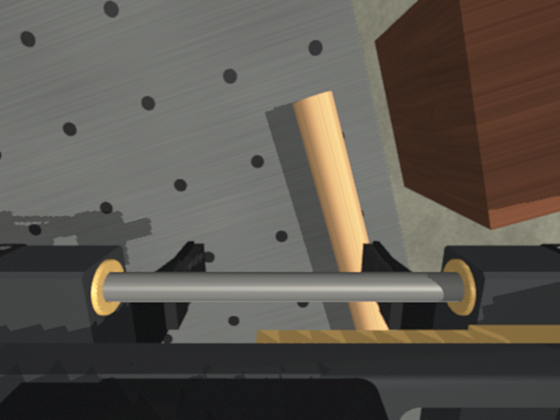

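```bash
cat > h.py <<'E'
from cell import *
import cv2, numpy as np
from scipy.spatial.transform import Rotation as R
def pose(o=None):
    o=o or readout.get_obs(); T=np.eye(4); T[:3,:3]=R.from_euler('xyz',o['tool_rot'],degrees=True).as_matrix(); T[:3,3]=o['tool_pos']; return T
def c2w(n,T=None):
    p=camera_params(n)
    if n=='wrist': return (pose() if T is None else T)@p['hand_eye']
    M=np.eye(4); M[:3,:3]=cv2.Rodrigues(p['rvec'])[0]; M[:3,3]=p['tvec']; return np.linalg.inv(M)
def proj(n,P,T=None):
    p=camera_params(n); C=np.linalg.inv(c2w(n,T)); q=C[:3,:3]@np.array(P,float)+C[:3,3]
    return np.array([p['fx']*q[0]/q[2]+p['cx'],p['fy']*q[1]/q[2]+p['cy']])
def ray(n,uv,z,T=None):
    p=camera_params(n); C=c2w(n,T); d=C[:3,:3]@np.array([(uv[0]-p['cx'])/p['fx'],(uv[1]-p['cy'])/p['fy'],1.]); o=C[:3,3]
    return o+d*(z-o[2])/d[2]
def look(n,names,f=pinpoint,T=None):
    for m in names:
        for r in f(n,m):
            w=c2w(n,T); P=w[:3,:3]@np.array(r['at'])+w[:3,3]
            print(n,f.__name__,m,round(r['score'],2),P.round(4),proj(n,P,T).round())
E
python3 - <<'E'
from h import *
t=pose(); print(t.round(3))
for n in ["top","side"]:
    look(n,["fixture","post_top","seat_face","sleeve","collar","hammer","tipjar","square"])
E
```

```text
[[-0.     0.29   0.957  0.188]
 [-0.001  0.957 -0.29   0.622]
 [-1.    -0.001  0.     0.222]
 [ 0.     0.     0.     1.   ]]
top call fixture 0.79 [ 0.5322  0.0549 -0.002 ] [272. 244.]
top call post_top 0.73 [0.5307 0.0551 0.0916] [270. 244.]
top call seat_face 0.55 [0.5324 0.0573 0.0375] [270. 243.]
top call sleeve 0.55 [ 0.5247  0.2973 -0.0021] [185. 249.]
top call sleeve 0.48 [ 0.4378  0.2918 -0.0026] [187. 281.]
top call sleeve 0.45 [4.762e-01 2.147e-01 2.000e-04] [214. 266.]
top call sleeve 0.33 [ 0.5298  0.054  -0.0027] [272. 245.]
top call collar 0.77 [ 5.157e-01 -2.414e-01 -1.000e-04] [378. 247.]
top call hammer 0.89 [0.5546 0.4339 0.0018] [135. 240.]
top call tipjar 0.87 [ 0.5294 -0.436   0.0029] [448. 240.]
top call tipjar 0.39 [0.4716 0.2141 0.0121] [214. 268.]
top call square 0.56 [ 0.7785 -0.0378 -0.0045] [302. 157.]
side call fixture 0.9 [0.5314 0.0526 0.0007] [313. 243.]
side call post_top 0.97 [0.533  0.0575 0.0879] [315. 216.]
side call seat_face 0.48 [0.528  0.0518 0.042 ] [316. 230.]
side call sleeve 0.72 [0.4365 0.2924 0.0021] [354. 317.]
side call sleeve 0.69 [0.4775 0.2131 0.0009] [334. 289.]
side call sleeve 0.68 [ 0.5316 -0.4384  0.0016] [319. 149.]
side call sleeve 0.66 [0.5199 0.2938 0.0015] [315. 314.]
side call collar 0.5 [ 0.5174 -0.2397  0.0013] [321. 181.]
side call hammer 0.94 [0.5441 0.4367 0.0023] [300. 369.]
side call hammer 0.42 [0.4764 0.2139 0.0029] [335. 289.]
side call tipjar 0.74 [ 0.5343 -0.4403  0.0025] [318. 148.]
side call square 0.83 [ 0.7758 -0.0399  0.001 ] [225. 214.]
```

The side and top views agree. The grey-white sleeve is at about (0.477, 0.214), pixel (214,267) in top. The green and orange look-alikes are at (183,250) and (184,282). The collar is at (378,247), the post tip at (271,244), the jar at (458,238), the hammer at the left and the square at the top. Next I'll move above the sleeve with the jaws along y.

```bash
python3 -m pendant '{"xyz":[[0.03,-0.042,0],[0.03,-0.042,0],[0.03,-0.042,0],[0.03,-0.042,0],[0.03,-0.042,0],[0.03,-0.042,0],[0.03,-0.042,0],[0.03,-0.042,0],[0.03,-0.042,0],[0.02,-0.03,0]],"turn":[0.15,0.15,0,0,0,0,0,0,0,0]}' 0.8 30
```

```text
time_s: 2.2
tool_pos: [0.4824, 0.2031, 0.2239]
tool_rot: [62.4, 89.7, 63.8]
force: [0.5, 0.1, -0.1]
grip_width: 0.0698
```

```bash
python3 - <<'E'
from h import *
T=pose(); print(T.round(3)); im=read_camera("wrist"); cv2.imwrite("pics/w1.png",im[:,:,::-1])
look("wrist",["sleeve","sleeve_mid"],T=T)
for p in [(.4765,.214,0),(.4765,.214,.03)]: print(proj("wrist",p,T))
print(proj("wrist",T[:3,3],T))
E
```

```text
[[ 0.002 -0.024  1.     0.482]
 [ 0.005  1.     0.024  0.203]
 [-1.     0.005  0.003  0.224]
 [ 0.     0.     0.     1.   ]]
wrist call sleeve 0.59 [5.239e-01 2.977e-01 3.000e-04] [355. 218.]
wrist call sleeve 0.56 [ 0.4766  0.2154 -0.0023] [292. 180.]
wrist call sleeve 0.56 [0.4375 0.2976 0.0032] [362. 150.]
wrist call sleeve_mid 0.93 [0.4412 0.2916 0.0119] [358. 153.]
wrist call sleeve_mid 0.9 [0.5288 0.2988 0.0135] [358. 225.]
wrist call sleeve_mid 0.77 [0.4747 0.2186 0.0132] [295. 180.]
[290.88077688 179.76285618]
[291.62269909 184.20753027]
[282.30150991 258.13995987]
```

View pics/w1.png

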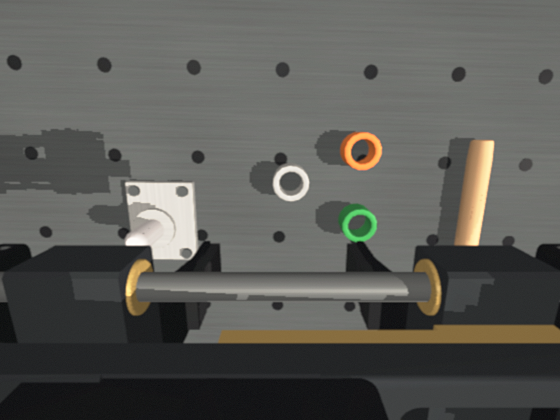

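The white sleeve's top ring is centred near (291,183), between orange (361,151) and green (359,224). I'll fit it precisely and also refine the collar and the post tip from the fixed cameras.

```bash
python3 - <<'E'
from h import *
T=pose(); im=cv2.imread("pics/w1.png")
def blob(im,box,thr=150):
    x0,y0,x1,y1=box; g=im[y0:y1,x0:x1].min(2); m=(g>thr).astype(np.uint8)
    c=max(cv2.findContours(m,cv2.RETR_EXTERNAL,cv2.CHAIN_APPROX_NONE)[0],key=cv2.contourArea)
    (cx,cy),ax,a=cv2.fitEllipse(cv2.convexHull(c)); return (cx+x0,cy+y0),ax
for t in (120,150,180):
    c,ax=blob(im,(265,155,320,210),t); print("wrist sleeve",t,np.round(c,1),np.round(ax,1),ray("wrist",c,.03,T).round(4))
for n,b,z in [("top",(200,255,226,278),.03),("top",(362,232,394,262),.018),("side",(324,272,350,298),.03),("side",(310,170,336,190),.018)]:
    im=cv2.imread(f"pics/{n}0.png")
    for t in (120,150):
        try:
            c,ax=blob(im,b,t); print(n,t,np.round(c,1),np.round(ax,1),ray(n,c,z).round(4))
        except Exception as e: print(n,t,e)
E
python3 - <<'E'
import cv2,numpy as np
a=cv2.imread('pics/top0.png')[215:275,245:305]; b=cv2.imread('pics/side0.png')[200:260,285:345]
cv2.imwrite('pics/zz.png',np.hstack([cv2.resize(i,None,fx=6,fy=6,interpolation=cv2.INTER_NEAREST) for i in (a,b)]))
E
```

```text
wrist sleeve 120 [291.  182.7] [37.1 38.1] [0.4745 0.2135 0.03  ]
wrist sleeve 150 [290.8 182.9] [35.9 36.3] [0.4748 0.2132 0.03  ]
wrist sleeve 180 [290.8 183. ] [34.7 35.3] [0.4749 0.2132 0.03  ]
top 120 [213.2 266.6] [14.7 15.4] [0.4749 0.2127 0.03  ]
top 150 [213.1 266.6] [14.1 14.5] [0.4749 0.2131 0.03  ]
top 120 [378.5 246.6] [19.5 20.1] [ 0.5163 -0.2381  0.018 ]
top 150 [378.6 246.5] [19.1 19.4] [ 0.5166 -0.2384  0.018 ]
side 120 [336.4 284. ] [20.1 23.3] [0.4755 0.2255 0.03  ]
side 150 [336.5 283.2] [17.  19.8] [0.4755 0.2229 0.03  ]
side 120 [322.5 178.3] [15.7 19.5] [ 0.5155 -0.229   0.018 ]
side 150 [322.5 177.8] [11.9 17.2] [ 0.5154 -0.2323  0.018 ]
```

View pics/zz.png

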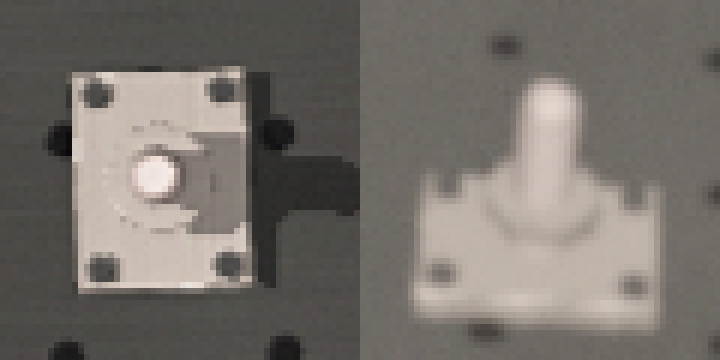

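Sleeve axis is (0.475, 0.213), with the wrist and top views agreeing within 1 mm. Descending.

```bash
python3 -m pendant '{"xyz":[[-0.0074,0.010,-0.03],[0,0,-0.05],[0,0,-0.05],[0,0,-0.04],[0,0,-0.02],[0,0,0]],"turn":[0.024,0,0,0,0,0]}' 0.8 30; python3 - <<'E'
from h import *
T=pose(); print(T.round(4)); im=read_camera("wrist"); cv2.imwrite("pics/w2.png",im[:,:,::-1])
E
```

```text
time_s: 3.1
tool_pos: [0.4701, 0.2228, 0.03]
tool_rot: [71.9, 89.3, 75.2]
force: [-0.2, 0.5, 0.6]
grip_width: 0.0696
[[ 0.0031 -0.0577  0.9983  0.4701]
 [ 0.0118  0.9983  0.0576  0.2228]
 [-0.9999  0.0116  0.0038  0.03  ]
 [ 0.      0.      0.      1.    ]]
```

View pics/w2.png

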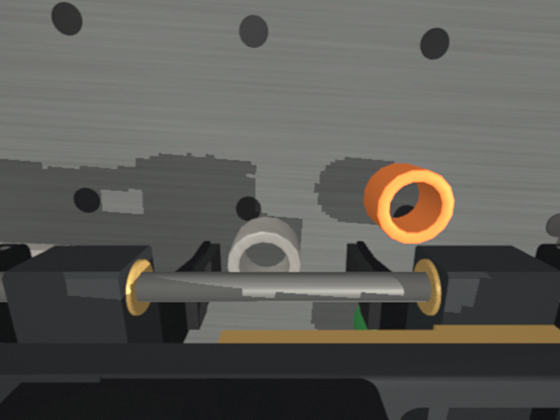

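The descent drifted to +y by about 10 mm. The sleeve's centre column is 264, while the finger midline is 283. Correcting before going around it.

```bash
python3 -m pendant '{"xyz":[[0.005,-0.0096,0],[0,0,0]],"turn":[-0.058,0]}'; python3 - <<'E'
from h import *
T=pose(); print(T.round(4))
E
```

```text
time_s: 3.4
tool_pos: [0.4777, 0.2145, 0.0335]
tool_rot: [58.8, 89.0, 58.6]
force: [-0.4, -0.1, 0.2]
grip_width: 0.0692
[[ 0.009   0.0034  1.      0.4777]
 [ 0.0148  0.9999 -0.0035  0.2145]
 [-0.9998  0.0149  0.009   0.0335]
 [ 0.      0.      0.      1.    ]]
```

```bash
for i in 1 2; do python3 -m pendant '{"xyz":[[0,0,0]],"turn":[0]}' | grep -v grip; python3 - <<'E'
from h import *
T=pose(); print(T[:3,0].round(4),T[:3,3].round(4),readout.get_obs()['joint_velocities'].round(2))
E
done
```

```text
time_s: 3.52
tool_pos: [0.4784, 0.2148, 0.0345]
tool_rot: [56.8, 88.9, 56.5]
force: [-0.8, 0.1, 1.2]
[ 0.0105  0.0159 -0.9998] [0.4784 0.2148 0.0345] [ 0.42 -0.46  0.35 -0.3   0.39  0.15 -0.28]
time_s: 3.65
tool_pos: [0.4787, 0.2149, 0.035]
tool_rot: [55.8, 88.9, 55.6]
force: [0.2, -0.4, 0.1]
[ 0.0113  0.0165 -0.9998] [0.4787 0.2149 0.035 ] [ 0.02 -0.34 -0.09 -0.17 -0.11  0.07 -0.04]
```

```bash
python3 -m pendant '{"xyz":[[-0.003,-0.0015,-0.01],[-0.001,0,-0.01],[0,0,-0.007],[0,0,0]],"turn":[0,0,0,0]}'; python3 - <<'E'
from h import *
T=pose(); print(T.round(4));im=read_camera("wrist"); cv2.imwrite("pics/w3.png",im[:,:,::-1])
E
```

```text
time_s: 4.15
tool_pos: [0.4736, 0.2132, 0.0055]
tool_rot: [58.1, 88.9, 57.9]
force: [0.1, 0.8, 0.1]
grip_width: 0.0694
[[ 0.01    0.0035  0.9999  0.4736]
 [ 0.016   0.9999 -0.0037  0.2132]
 [-0.9998  0.016   0.01    0.0055]
 [ 0.      0.      0.      1.    ]]
```

View pics/w3.png

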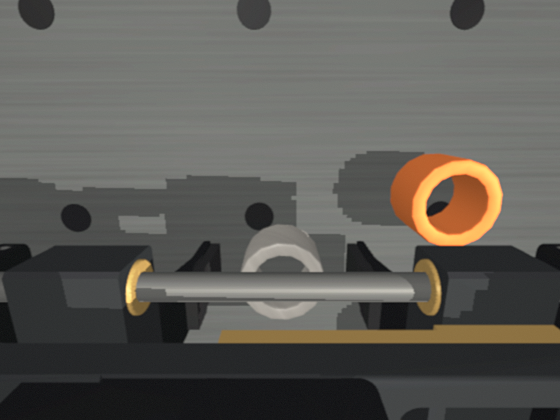

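The sleeve sits centred between the fingers, spanning columns 242–322 about the midline 283. Closing.

```bash
python3 -m pendant '{"xyz":[[0.0012,0,0],[0,0,0],[0,0,0],[0,0,0],[0,0,0]],"turn":[0,0,0,0,0]}' 0.2 40; python3 -m pendant '{"xyz":[[0,0,0.03],[0,0,0.05],[0,0,0.04],[0,0,0]],"turn":[0,0,0,0]}'; python3 - <<'E'
from h import *
T=pose(); print(T.round(4));im=read_camera("wrist"); cv2.imwrite("pics/w4.png",im[:,:,::-1])
E
```

```text
time_s: 4.82
tool_pos: [0.4759, 0.2136, 0.0065]
tool_rot: [55.0, 88.8, 54.8]
force: [0.7, 0.4, -1.2]
grip_width: 0.0412
time_s: 5.32
tool_pos: [0.4734, 0.2124, 0.1278]
tool_rot: [62.5, 89.1, 62.3]
force: [0.8, 0.3, -2.3]
grip_width: 0.0409
[[ 0.0076  0.0036  1.      0.4734]
 [ 0.0145  0.9999 -0.0037  0.2124]
 [-0.9999  0.0145  0.0076  0.1278]
 [ 0.      0.      0.      1.    ]]
```

View pics/w4.png

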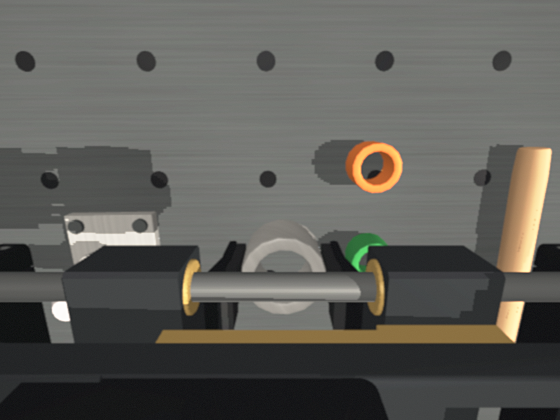

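The sleeve is held (width 41 mm, −2 N weight). It shows between the pads at (283,275). Now for the post axis.

```bash
python3 - <<'E'
from h import *
im=cv2.imread("pics/top0.png")
def cen(im,x0,y0,x1,y1,t):
    m=(im[y0:y1,x0:x1].min(2)>t).astype(np.uint8); n,l,s,c=cv2.connectedComponentsWithStats(m); i=1+np.argmax(s[1:,4]); return c[i]+[x0,y0],s[i,4]
for t in (215,225,235): 
    c,a=cen(im,262,236,280,253,t); print(t,c.round(1),a,ray("top",c,.088).round(4))
c,a=cen(im,250,220,295,270,140); 
m=(im[220:270,250:295].min(2)>140).astype(np.uint8); print(c,a)
# plate corners by eye: from zoom 6x
cs=np.array([[72,72],[246,68],[252,288],[79,292]])/6+[244.5,214.5]
W=np.array([ray("top",q,.012) for q in cs]); print(W.round(4),W.mean(0).round(4))
s=cv2.imread("pics/side0.png")
for t in (200,210,220):
    c,a=cen(s,306,208,326,226,t); print("side",t,c.round(1),a,ray("side",c,.088).round(4))
cs=np.array([[418,172],[662,182],[658,325],[414,315]]);
look("top",["post_top","fixture"]); look("side",["post_top","fixture"])
for n in("top","side"): print(n,proj(n,(.5315,.0553,.088)))
E
```

```text
215 [270.4 243.8] 25 [0.5302 0.0555 0.088 ]
225 [271.4 244.3] 9 [0.5287 0.0528 0.088 ]Traceback (most recent call last):
  File "<stdin>", line 6, in <module>
  File "<stdin>", line 4, in cen
    return _wrapfunc(a, 'argmax', axis=axis, out=out, **kwds)
    return bound(*args, **kwds)
ValueError: attempt to get argmax of an empty sequence
```

```bash
python3 - <<'E'
from h import *
cs=np.array([[72,72],[246,68],[252,288],[79,292]])/6+[244.5,214.5]
W=np.array([ray("top",q,.012) for q in cs]); print(W.round(4),W.mean(0).round(4))
# side plate top corners zoom
a=cv2.imread("pics/side0.png")
print(proj("side",(.5315,.0553,.088)),proj("top",(.5315,.0553,.088)))
for sx,sy in((1,1),(1,-1),(-1,-1),(-1,1)): 
  print(((proj("side",(.531+.05*sx,.055+.04*sy,.012))-[284.5,199.5])*6).round()+[360,0],((proj("top",(.531+.05*sx,.055+.04*sy,.012))-[244.5,214.5])*6).round())
read_camera("top");read_camera("side")
look("top",["post_top","fixture"]); look("side",["post_top","fixture"])
E
```

```text
[[0.5811 0.0949 0.012 ]
 [0.5808 0.0146 0.012 ]
 [0.4801 0.0147 0.012 ]
 [0.4805 0.0938 0.012 ]] [0.5306 0.0545 0.012 ]
[315.41898353 215.95328038] [270.42867915 243.25880125]
[411. 295.] [72. 72.]
[423. 176.] [245.  68.]
[655. 193.] [251. 286.]
[654. 314.] [ 76. 291.]
top call post_top 0.74 [0.5251 0.0513 0.091 ] [272. 246.]
top call fixture 0.58 [ 0.5304  0.0528 -0.0049] [272. 245.]
side call post_top 0.63 [0.5345 0.0558 0.0885] [314. 216.]
side call fixture 0.87 [5.324e-01 5.270e-02 4.000e-04] [313. 243.]
side call fixture 0.64 [ 0.5173 -0.2394  0.0013] [322. 181.]
```

```bash
python3 -m pendant '{"xyz":[[0.014,-0.038,0],[0.014,-0.038,0],[0.014,-0.038,0],[0.01,-0.03,0],[0,0,0],[0,0,0]],"turn":[0,0,0,0,0,0]}'; python3 - <<'E'
from h import *
T=pose(); print(T.round(4));im=read_camera("wrist"); cv2.imwrite("pics/w5.png",im[:,:,::-1])
for n in("side","top"):
    im=read_camera(n); cv2.imwrite(f"pics/{n}5.png",cv2.resize(im[190:270,240:350,::-1],None,fx=5,fy=5))
E
```

```text
time_s: 6.42
tool_pos: [0.5207, 0.0632, 0.1184]
tool_rot: [138.2, 89.4, 138.1]
force: [0.4, 0.2, -2.5]
grip_width: 0.0407
[[-7.200e-03  9.000e-04  1.000e+00  5.207e-01]
 [ 6.500e-03  1.000e+00 -8.000e-04  6.320e-02]
 [-1.000e+00  6.500e-03 -7.300e-03  1.184e-01]
 [ 0.000e+00  0.000e+00  0.000e+00  1.000e+00]]
```

View pics/w5.png

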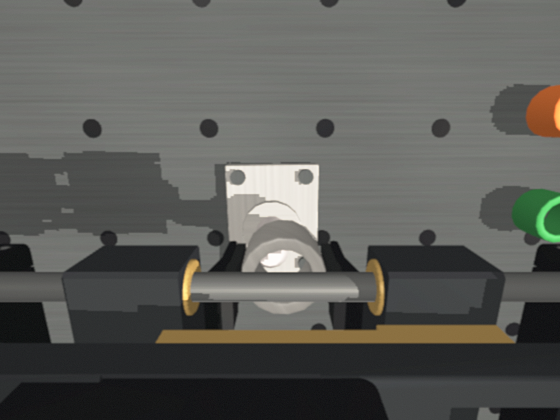

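View pics/side5.png

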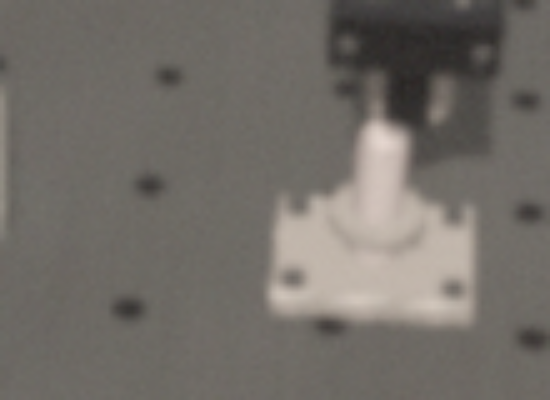

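The wrist view shows the plate's near edge at row 164 (columns 226–319) and the post tip through the bore near (275,258). I'll cross-check the post position from this.

```bash
python3 - <<'E'
from h import *
T=pose()
for uv in((226,166),(319,164)): print(ray("wrist",uv,.012,T).round(4))
# holes in plate and seat hint
P=T[:3,3]
for z in(.012,.04,.088): print(z,proj("wrist",(.5305,.0548,z),T).round(1))
# sleeve top rim expected if axis passes TCP
A=T[:3,0]; c=P+A*(.0065-.03); print(proj("wrist",c,T).round(1), [proj("wrist",c+T[:3,2]*s,T).round(1) for s in(.021,-.021)],[proj("wrist",c+T[:3,1]*s,T).round(1) for s in(.021,-.021)])
im=cv2.imread("pics/w5.png"); cv2.imwrite("pics/w5z.png",cv2.resize(im[150:340,190:370],None,fx=3.1,fy=3.1))
E
```

```text
[0.4824 0.0161 0.012 ]
[0.4807 0.0952 0.012 ]
0.012 [271.9 220.2]
0.04 [271.  230.1]
0.088 [268.7 253.1]
[282.1 277.9] [array([282.1, 316. ]), array([282.1, 236.9])] [array([325.6, 278. ]), array([238.7, 277.9])]
```

View pics/w5z.png

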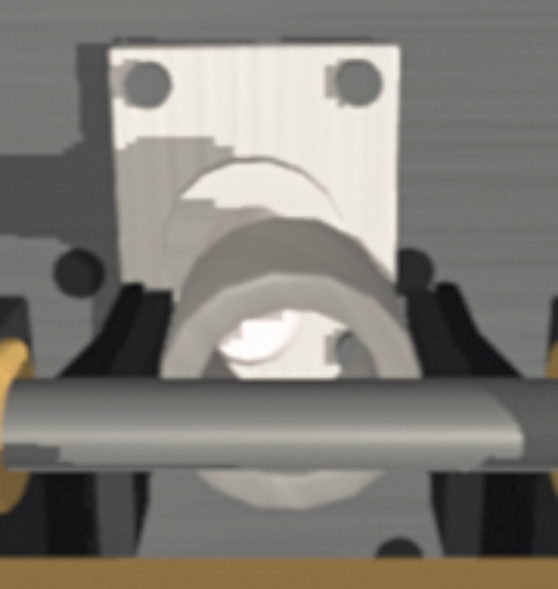

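```bash
python3 -m pendant '{"xyz":[[0.006,-0.005,0],[0.005,-0.0035,0],[0,0,0]],"turn":[0,0,0]}'; python3 - <<'E'
from h import *
T=pose(); print(T.round(4));im=read_camera("wrist"); cv2.imwrite("pics/w6.png",cv2.resize(im[150:340,190:370,::-1],None,fx=3.1,fy=3.1))
E
```

```text
time_s: 6.95
tool_pos: [0.5326, 0.0563, 0.1188]
tool_rot: [131.7, 89.5, 131.9]
force: [-0.3, -0.2, -2.1]
grip_width: 0.0412
[[-0.0061 -0.0036  1.      0.5326]
 [ 0.0068  1.      0.0036  0.0563]
 [-1.      0.0068 -0.0061  0.1188]
 [ 0.      0.      0.      1.    ]]
```

View pics/w6.png

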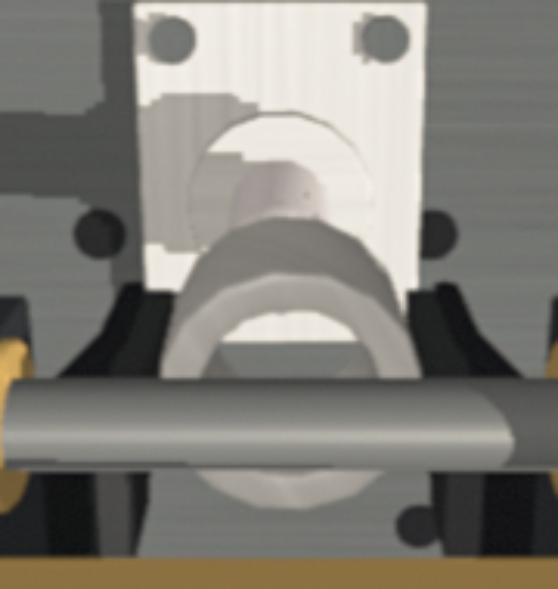

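```bash
python3 -m pendant '{"xyz":[[-0.0005,-0.0018,-0.006],[0,0,-0.006],[0,0,-0.005],[0,0,0]],"turn":[0,0,0,0]}'; python3 - <<'E'
from h import *
T=pose(); print(T.round(4))
E
```

```text
time_s: 7.5
tool_pos: [0.531, 0.0547, 0.1]
tool_rot: [137.9, 89.4, 138.1]
force: [0.0, 0.7, -0.6]
grip_width: 0.0414
[[-0.0077 -0.004   1.      0.531 ]
 [ 0.0069  1.      0.0041  0.0547]
 [-0.9999  0.0069 -0.0077  0.1   ]
 [ 0.      0.      0.      1.    ]]
```

```bash
python3 -m pendant '{"xyz":[[0.001,0,-0.004],[0.0003,0,-0.004],[0,0,-0.004],[0,0,0]],"turn":[0,0,0,0]}'; python3 - <<'E'
from h import *
T=pose(); print(T.round(4)); o=readout.get_obs(); print(o['force'].round(1),o['wrist_torque'].round(2))
im=read_camera("wrist"); cv2.imwrite("pics/w7.png",cv2.resize(im[150:340,190:370,::-1],None,fx=3.1,fy=3.1))
im=read_camera("side"); cv2.imwrite("pics/s7.png",cv2.resize(im[190:260,275:355,::-1],None,fx=7,fy=7,interpolation=cv2.INTER_CUBIC))
E
```

```text
time_s: 8.0
tool_pos: [0.5326, 0.0549, 0.0873]
tool_rot: [136.6, 89.4, 136.9]
force: [0.3, 0.3, -1.7]
grip_width: 0.041
[[-0.0075 -0.0042  1.      0.5326]
 [ 0.007   1.      0.0043  0.0549]
 [-0.9999  0.007  -0.0074  0.0873]
 [ 0.      0.      0.      1.    ]]
[ 0.3  0.3 -1.7] [ 0.02 -0.02  0.04]
```

View pics/s7.png

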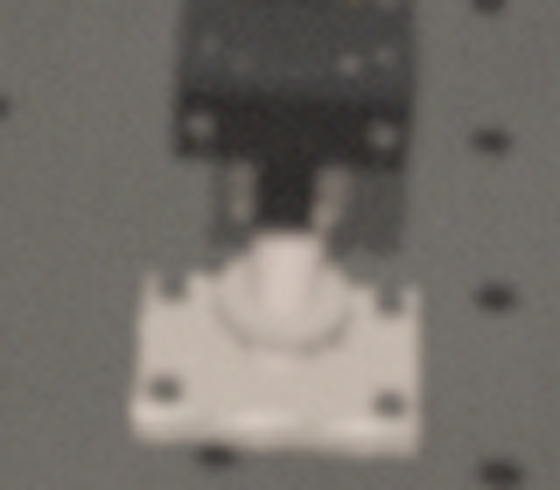

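View pics/w7.png

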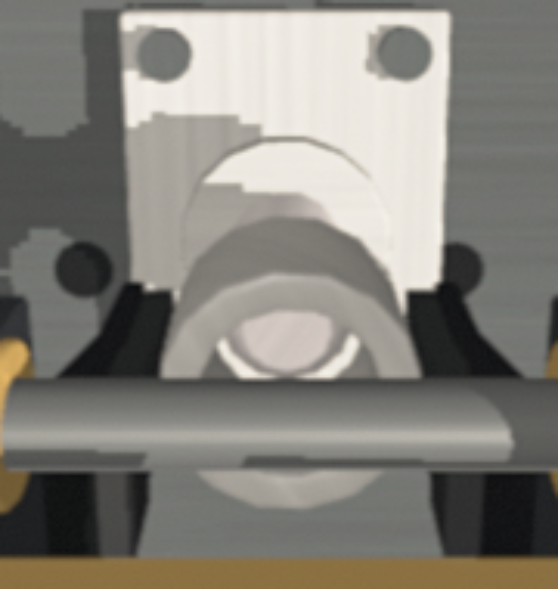

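The post tip shows concentric inside the bore at zoom (288,345), and the lateral force is about 0. Continuing down.

```bash
python3 -m pendant '{"xyz":[[0,0,-0.008],[0,0,-0.008],[0,0,-0.008],[0,0,-0.005],[0,0,0]],"turn":[0,0,0,0,0]}'  - 60; python3 - <<'E'
from h import *
T=pose(); print(T.round(4)); o=readout.get_obs(); print(o['force'].round(1),o['wrist_torque'].round(2))
E
```

```text
time_s: 8.72
tool_pos: [0.5322, 0.0548, 0.0562]
tool_rot: [138.9, 89.4, 139.2]
force: [0.8, -0.3, -2.1]
grip_width: 0.0407
[[-0.008  -0.0041  1.      0.5322]
 [ 0.0069  1.      0.0042  0.0548]
 [-0.9999  0.0069 -0.008   0.0562]
 [ 0.      0.      0.      1.    ]]
[ 0.8 -0.3 -2.1] [-0.02 -0.06 -0.04]
```

```bash
for i in 1 2 3; do python3 -m pendant '{"xyz":[[0,0,-0.005],[0,0,-0.005]],"turn":[0,0]}' | egrep 'pos|force|grip' ; done
```

```text
tool_pos: [0.5325, 0.0548, 0.0461]
force: [-0.2, -0.8, -1.9]
grip_width: 0.0406
tool_pos: [0.5325, 0.0548, 0.0371]
force: [-3.8, -2.0, 5.9]
grip_width: 0.0409
tool_pos: [0.5325, 0.0548, 0.0285]
force: [-4.9, 0.1, 7.0]
grip_width: 0.0408
```

```bash
for i in 1 2; do python3 -m pendant '{"xyz":[[0,0,-0.002]],"turn":[0]}' | egrep 'pos|force|grip' ; done
```

```text
tool_pos: [0.5324, 0.0548, 0.0269]
force: [-3.5, -0.1, 5.3]
grip_width: 0.0405
tool_pos: [0.5324, 0.0548, 0.0264]
force: [-9.0, -1.4, 20.3]
grip_width: 0.0406
```

The force jumped to 20 N at the expected height: the seat has bottomed. Releasing, then rising.

```bash
python3 -m pendant '{"xyz":[[0,0,0],[0,0,0],[0,0,0],[0,0,0]],"turn":[0,0,0,0]}' 0.8 40; python3 -m pendant '{"xyz":[[0,0,0.03],[0,0,0.04],[0,0,0.05],[0,0,0.03],[0,0,0]],"turn":[0,0,0,0,0]}'; python3 - <<'E'
from h import *
T=pose(); print(T.round(4)); im=read_camera("wrist"); cv2.imwrite("pics/w8.png",im[:,:,::-1])
im=read_camera("side"); cv2.imwrite("pics/s8.png",cv2.resize(im[190:260,275:355,::-1],None,fx=7,fy=7,interpolation=cv2.INTER_CUBIC))
E
```

```text
time_s: 10.22
tool_pos: [0.5345, 0.0551, 0.0273]
tool_rot: [117.0, 89.3, 117.2]
force: [-0.1, -0.4, -0.4]
grip_width: 0.0678
time_s: 10.85
tool_pos: [0.5331, 0.0549, 0.1803]
tool_rot: [126.7, 89.3, 127.0]
force: [0.1, 0.6, -1.1]
grip_width: 0.0693
[[-0.0072 -0.0039  1.      0.5331]
 [ 0.0096  0.9999  0.0039  0.0549]
 [-0.9999  0.0096 -0.0072  0.1803]
 [ 0.      0.      0.      1.    ]]
```

View pics/s8.png

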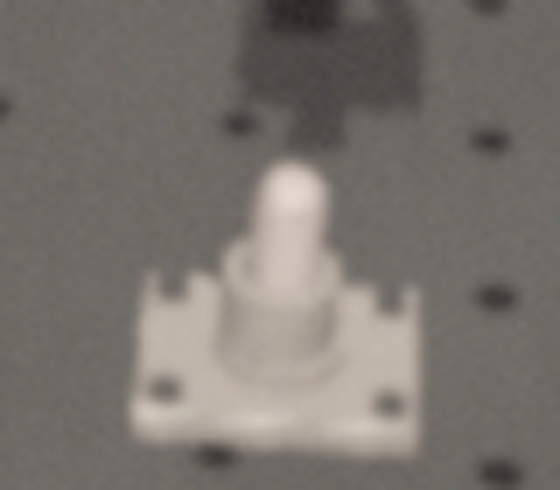

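View pics/w8.png

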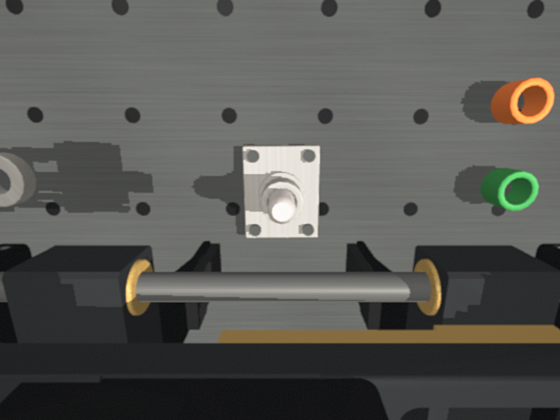

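The sleeve stands on the post with the seat down (side zoom: sleeve at (280,300)). Now on to the collar.

```bash
python3 -m pendant '{"xyz":[[-0.003,-0.048,0],[-0.003,-0.048,0],[-0.003,-0.048,0],[-0.003,-0.048,0],[-0.003,-0.048,0],[-0.002,-0.04,0],[0,0,0],[0,0,0]],"turn":[0,0,0,0,0,0,0,0]}' 0.95 40; python3 - <<'E'
from h import *
T=pose(); print(T.round(4)); im=read_camera("wrist"); cv2.imwrite("pics/w9.png",im[:,:,::-1])
look("wrist",["collar","collar_mid"],T=T)
im=im.astype(int)
E
```

```text
time_s: 11.95
tool_pos: [0.5042, -0.2302, 0.1629]
tool_rot: [165.7, 87.9, 166.1]
force: [-0.2, 1.1, -0.6]
grip_width: 0.083
[[-0.0351 -0.0073  0.9994  0.5042]
 [ 0.0087  0.9999  0.0076 -0.2302]
 [-0.9993  0.0089 -0.035   0.1629]
 [ 0.      0.      0.      1.    ]]
wrist call collar 0.72 [ 0.517  -0.2381 -0.0027] [274. 212.]
wrist call collar_mid 0.88 [ 0.5147 -0.2386  0.0068] [273. 212.]
```

View pics/w9.png

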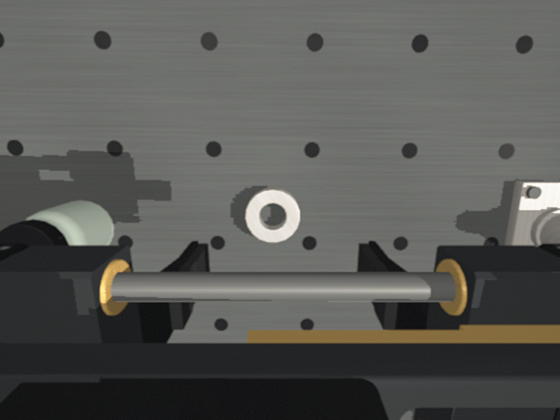

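The collar is at pixel (273,215), with the jar clear to the left. Fitting its centre.

```bash
python3 - <<'E'
from h import *
T=pose(); im=cv2.imread("pics/w9.png"); x0,y0=238,180
for t in (150,170):
    m=(im[180:248,238:312].min(2)>t).astype(np.uint8)
    c=max(cv2.findContours(m,cv2.RETR_EXTERNAL,cv2.CHAIN_APPROX_NONE)[0],key=cv2.contourArea)
    (a,b),ax,_=cv2.fitEllipse(cv2.convexHull(c)); print(a+x0,b+y0,ax,ray("wrist",(a+x0,b+y0),.018,T).round(4))
E
```

```text
272.4919662475586 215.53192520141602 (53.151458740234375, 54.75347900390625) [ 0.5171 -0.2388  0.018 ]
272.53660583496094 215.64920806884766 (52.365604400634766, 53.977481842041016) [ 0.5172 -0.2387  0.018 ]
```

```bash
python3 -m pendant '{"xyz":[[0.008,-0.0065,-0.02],[0.005,-0.002,-0.04],[0,0,-0.04],[0,0,-0.02],[0,0,0],[0,0,0]],"turn":[0,0,0,0,0,0]}'; python3 - <<'E'
from h import *
T=pose(); print(T.round(4))
E
```

```text
time_s: 12.85
tool_pos: [0.5222, -0.2305, 0.0419]
tool_rot: [158.5, 88.2, 159.7]
force: [0.5, -0.6, -0.7]
grip_width: 0.0827
[[-0.0289 -0.022   0.9993  0.5222]
 [ 0.0107  0.9997  0.0223 -0.2305]
 [-0.9995  0.0113 -0.0286  0.0419]
 [ 0.      0.      0.      1.    ]]
```

```bash
python3 -m pendant '{"xyz":[[-0.0045,-0.007,0],[-0.001,-0.001,-0.01],[0,0,-0.01],[0,0,0]],"turn":[-0.02,0,0,0]}'; python3 - <<'E'
from h import *
T=pose(); print(T.round(4))
im=read_camera("wrist"); cv2.imwrite("pics/w10.png",im[:,:,::-1])
E
```

```text
time_s: 13.35
tool_pos: [0.5179, -0.2395, 0.0231]
tool_rot: [156.3, 88.5, 156.3]
force: [0.3, -0.4, 0.3]
grip_width: 0.0826
[[-2.420e-02 -7.000e-04  9.997e-01  5.179e-01]
 [ 1.060e-02  9.999e-01  1.000e-03 -2.395e-01]
 [-9.997e-01  1.060e-02 -2.420e-02  2.310e-02]
 [ 0.000e+00  0.000e+00  0.000e+00  1.000e+00]]
```

View pics/w10.png

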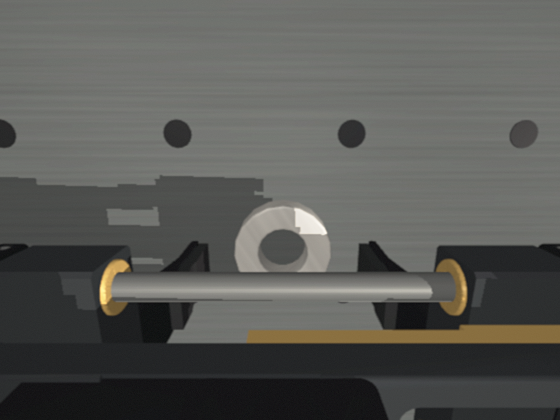

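The collar is centred between the fingers, columns 235–330 against the midline 283. Going down the last 20 mm and gripping.

```bash
python3 -m pendant '{"xyz":[[-0.001,0,-0.007],[0,0.0005,-0.007],[0,0,-0.005],[0,0,0]],"turn":[0,0,0,0]}'; python3 - <<'E'
from h import *
T=pose(); print(T.round(4))
E
```

```text
time_s: 13.9
tool_pos: [0.5173, -0.2389, 0.003]
tool_rot: [156.2, 88.5, 156.3]
force: [0.7, -0.2, 0.5]
grip_width: 0.0826
[[-0.0238 -0.0013  0.9997  0.5173]
 [ 0.0104  0.9999  0.0015 -0.2389]
 [-0.9997  0.0105 -0.0237  0.003 ]
 [ 0.      0.      0.      1.    ]]
```

```bash
python3 -m pendant '{"xyz":[[0,0,-0.0005],[0,0,0],[0,0,0],[0,0,0],[0,0,0]],"turn":[0,0,0,0,0]}' 0.5 50; python3 -m pendant '{"xyz":[[0,0,0.01],[0,0,0.03],[0,0,0.05],[0,0,0.04],[0,0,0]],"turn":[0,0,0,0,0]}'; python3 - <<'E'
from h import *
T=pose(); print(T.round(4)); im=read_camera("wrist"); cv2.imwrite("pics/w11.png",im[:,:,::-1])
E
```

```text
time_s: 14.52
tool_pos: [0.5177, -0.2392, 0.003]
tool_rot: [156.4, 88.6, 156.4]
force: [0.3, 0.4, -0.6]
grip_width: 0.0546
time_s: 15.15
tool_pos: [0.5152, -0.2384, 0.1369]
tool_rot: [157.0, 88.4, 157.1]
force: [-0.2, 1.0, -2.0]
grip_width: 0.0538
[[-2.640e-02 -5.000e-04  9.997e-01  5.152e-01]
 [ 1.120e-02  9.999e-01  8.000e-04 -2.384e-01]
 [-9.996e-01  1.120e-02 -2.640e-02  1.369e-01]
 [ 0.000e+00  0.000e+00  0.000e+00  1.000e+00]]
```

View pics/w11.png

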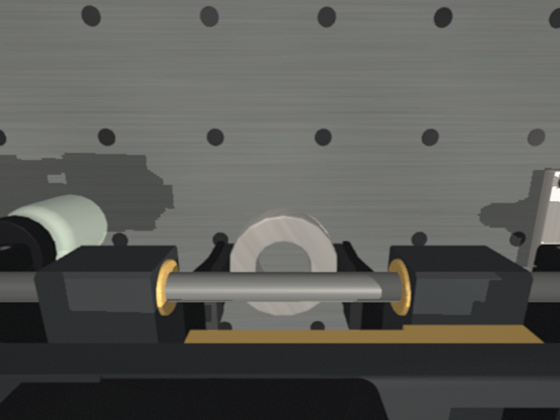

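Collar held (width 54 mm, seen at (284,265)). Back to the post.

```bash
python3 -m pendant '{"xyz":[[0.002,0.046,0.001],[0.002,0.046,0.001],[0.002,0.046,0.001],[0.002,0.046,0.001],[0.002,0.046,0],[0.002,0.04,0],[0,0,0],[0,0,0]],"turn":[0,0,0,0,0,0,0,0]}'; python3 - <<'E'
from h import *
T=pose(); print(T.round(4)); im=read_camera("wrist"); cv2.imwrite("pics/w12.png",im[:,:,::-1])
P=T[:3,3]; A=T[:3,0]; c=P-A*.015
print(proj("wrist",c,T).round(1),[proj("wrist",c+T[:3,2]*s,T).round(1) for s in(.028,-.028)],[proj("wrist",c+T[:3,1]*s,T).round(1) for s in(.028,-.028)])
for z in(.012,.088): print(z,proj("wrist",(.531,.055,z),T).round(1))
E
```

```text
time_s: 16.2
tool_pos: [0.5137, 0.04, 0.125]
tool_rot: [171.0, 86.9, 170.9]
force: [-1.1, -0.6, -2.7]
grip_width: 0.054
[[-0.0539  0.0022  0.9985  0.5137]
 [ 0.0086  1.     -0.0017  0.04  ]
 [-0.9985  0.0085 -0.0539  0.125 ]
 [ 0.      0.      0.      1.    ]]
[282.2 270.1] [array([282.2, 318.2]), array([282.2, 217.3])] [array([337.2, 270.1]), array([227.2, 270. ])]
0.012 [298. 232.]
0.088 [304.  262.7]
```

View pics/w12.png

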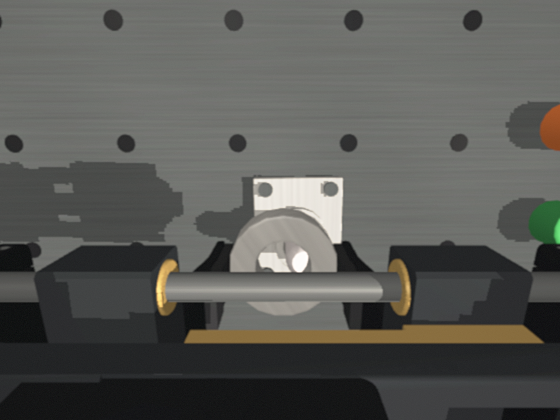

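```bash
python3 - <<'E'
import cv2
im=cv2.imread("pics/w12.png"); cv2.imwrite("pics/w12z.png",cv2.resize(im[165:345,190:370],None,fx=3.3,fy=3.3))
E
```

```text
(no output)
```

View pics/w12z.png

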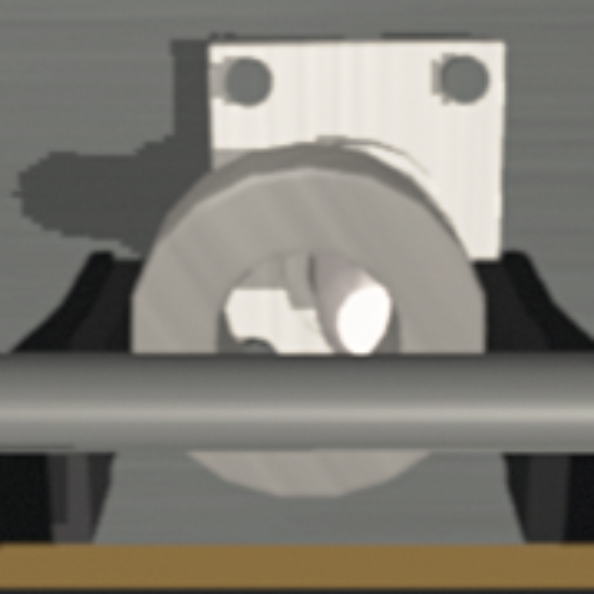

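```bash
python3 -m pendant '{"xyz":[[0.006,0.005,0],[0.006,0.005,0],[0.006,0.0045,0],[0,0,0]],"turn":[0,0,0,0]}'; python3 - <<'E'
from h import *
T=pose(); print(T.round(4))
E
```

```text
time_s: 16.75
tool_pos: [0.5332, 0.053, 0.1245]
tool_rot: [171.3, 86.9, 170.9]
force: [-0.2, 0.3, -2.2]
grip_width: 0.0543
[[-0.0542  0.0071  0.9985  0.5332]
 [ 0.0087  0.9999 -0.0066  0.053 ]
 [-0.9985  0.0083 -0.0543  0.1245]
 [ 0.      0.      0.      1.    ]]
```

```bash
python3 -m pendant '{"xyz":[[-0.001,0.001,-0.008],[0,0.0005,-0.008],[0,0,-0.008],[0,0,-0.004],[0,0,0]],"turn":[0,0,0,0,0]}'; python3 - <<'E'
from h import *
T=pose(); print(T.round(4)); im=read_camera("wrist"); cv2.imwrite("pics/w13z.png",cv2.resize(im[165:345,190:370,::-1],None,fx=3.3,fy=3.3))
im=read_camera("side"); cv2.imwrite("pics/s13.png",cv2.resize(im[190:260,275:355,::-1],None,fx=7,fy=7,interpolation=cv2.INTER_CUBIC))
E
```

```text
time_s: 17.38
tool_pos: [0.5311, 0.0541, 0.0938]
tool_rot: [172.1, 86.8, 171.7]
force: [-0.2, -0.3, -2.0]
grip_width: 0.054
[[-0.0561  0.0076  0.9984  0.5311]
 [ 0.0082  0.9999 -0.0072  0.0541]
 [-0.9984  0.0078 -0.0561  0.0938]
 [ 0.      0.      0.      1.    ]]
```

View pics/w13z.png

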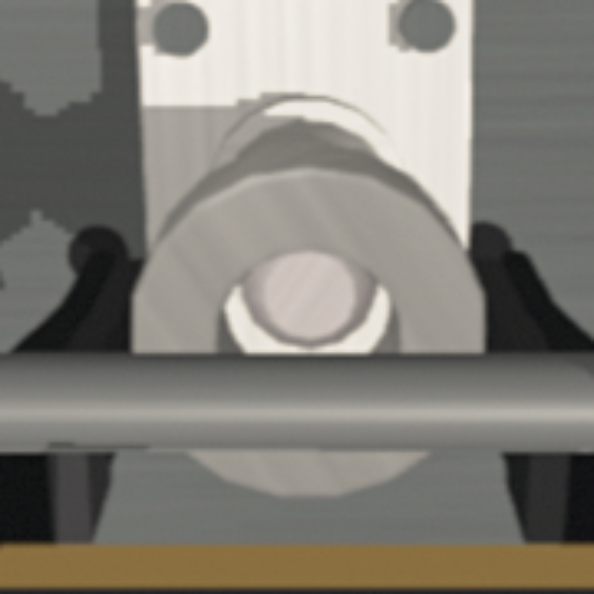

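View pics/s13.png

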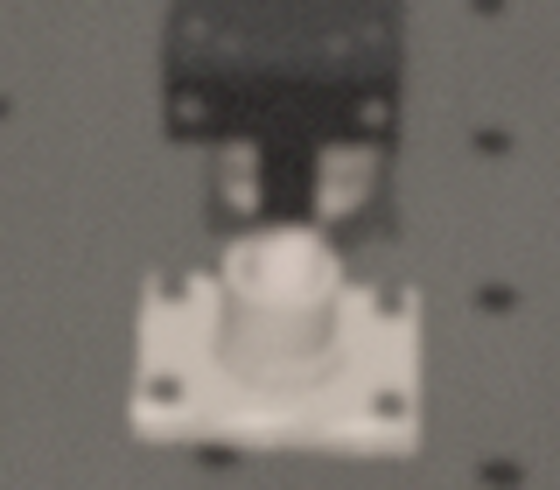

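The post tip is centred in the collar's bore laterally (zoom column 310). Descending onto the post with a small +x correction.

```bash
python3 -m pendant '{"xyz":[[0.0012,0.0003,-0.004],[0.0003,0,-0.004],[0,0,-0.004],[0,0,-0.003],[0,0,0]],"turn":[0,0,0,0,0]}'; python3 - <<'E'
from h import *
T=pose(); print(T.round(4)); im=read_camera("wrist"); cv2.imwrite("pics/w14z.png",cv2.resize(im[165:345,190:370,::-1],None,fx=3.3,fy=3.3))
E
```

```text
time_s: 18.1
tool_pos: [0.5332, 0.0545, 0.0787]
tool_rot: [171.4, 86.8, 171.0]
force: [0.3, 0.3, -2.4]
grip_width: 0.0543
[[-0.055   0.0075  0.9985  0.5332]
 [ 0.0087  0.9999 -0.0071  0.0545]
 [-0.9985  0.0083 -0.055   0.0787]
 [ 0.      0.      0.      1.    ]]
```

View pics/w14z.png

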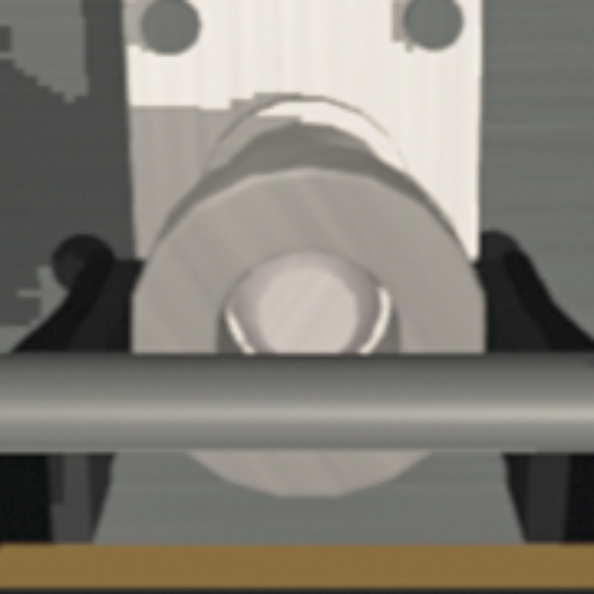

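The post is inside the collar with a thin, even gap. Lowering to the sleeve.

```bash
python3 -m pendant '{"xyz":[[0,0,-0.005],[0,0,-0.005],[0,0,-0.005],[0,0,-0.005]],"turn":[0,0,0,0]}' | egrep 'pos|force|grip'; for i in 1 2; do python3 -m pendant '{"xyz":[[0,0,-0.003]],"turn":[0]}' | egrep 'pos|force|grip' ; done
```

```text
tool_pos: [0.5329, 0.0546, 0.0577]
force: [-0.4, -0.4, -1.6]
grip_width: 0.0543
tool_pos: [0.533, 0.0546, 0.0543]
force: [-0.2, -0.2, -1.2]
grip_width: 0.0538
tool_pos: [0.5331, 0.0545, 0.0527]
force: [-8.0, -1.1, 24.2]
grip_width: 0.0542
```

It makes firm contact (24 N) at 0.0527, as expected for a fully homed stack (about 0.053). Releasing and rising.

```bash
python3 -m pendant '{"xyz":[[0,0,0],[0,0,0],[0,0,0],[0,0,0]],"turn":[0,0,0,0]}' 0.95 40; python3 -m pendant '{"xyz":[[0,0,0.02],[0,0,0.04],[0,0,0.05],[0,0,0.04],[0,0,0]],"turn":[0,0,0,0,0]}'; python3 - <<'E'
from h import *
T=pose(); print(T.round(4)); im=read_camera("wrist"); cv2.imwrite("pics/w15.png",im[:,:,::-1])
im=read_camera("side"); cv2.imwrite("pics/s15f.png",im[:,:,::-1]); cv2.imwrite("pics/s15.png",cv2.resize(im[190:260,275:355,::-1],None,fx=7,fy=7,interpolation=cv2.INTER_CUBIC))
look("wrist",["collar","collar_mid","sleeve_mid","post_top","seat_face"],T=T)
look("side",["collar_mid","sleeve_mid","post_top","seat_face","collar"])
E
```

```text
time_s: 19.4
tool_pos: [0.5354, 0.0548, 0.0542]
tool_rot: [169.1, 87.0, 168.7]
force: [0.6, 0.2, -0.7]
grip_width: 0.0805
time_s: 20.02
tool_pos: [0.534, 0.0545, 0.2075]
tool_rot: [170.4, 86.9, 170.0]
force: [0.2, -0.3, -0.0]
grip_width: 0.0824
[[-0.0529  0.0077  0.9986  0.534 ]
 [ 0.0093  0.9999 -0.0072  0.0545]
 [-0.9986  0.0089 -0.0529  0.2075]
 [ 0.      0.      0.      1.    ]]
wrist call collar 0.58 [0.5325 0.0562 0.0477] [283. 202.]
wrist call collar_mid 0.82 [0.5316 0.054  0.0558] [281. 203.]
wrist call sleeve_mid 0.98 [0.5272 0.2946 0.0147] [489. 191.]
wrist call sleeve_mid 0.73 [0.441  0.2942 0.0145] [499. 113.]
wrist call post_top 0.82 [0.5321 0.0544 0.0873] [281. 210.]
side call collar_mid 0.5 [0.5321 0.0539 0.0602] [314. 225.]
side call sleeve_mid 0.75 [0.5241 0.2923 0.013 ] [313. 310.]
side call sleeve_mid 0.71 [0.4363 0.2918 0.0176] [354. 312.]
side call sleeve_mid 0.57 [0.53   0.0549 0.0385] [315. 232.]
side call post_top 0.59 [0.5302 0.0572 0.0896] [316. 216.]
side call seat_face 0.65 [0.5261 0.0503 0.0221] [316. 236.]
side call collar 0.74 [0.5325 0.057  0.0522] [314. 228.]
```

View pics/s15.png

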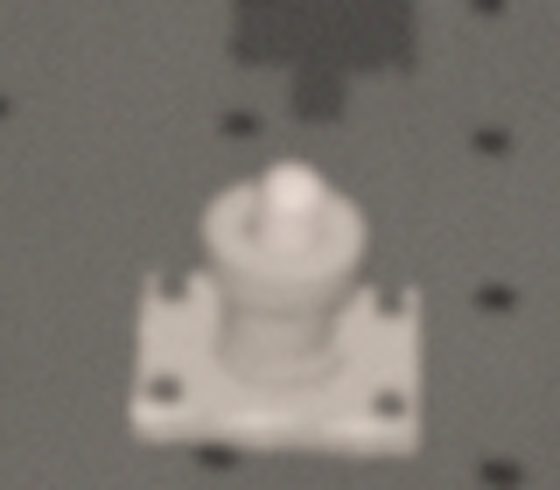

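View pics/w15.png

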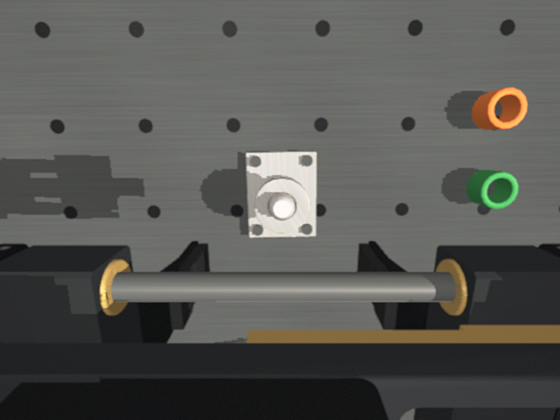

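The side view shows the collar flat on the sleeve, around the post, at zoom (285,230). As a quantitative check of the stack height, I'll overlay the expected outlines on the side picture.

```bash
python3 - <<'E'
from h import *
im=cv2.imread("pics/s15f.png"); 
def ov(sh):
    z=cv2.resize(im[190:260,275:355],None,fx=5,fy=5,interpolation=cv2.INTER_CUBIC)
    for r,h,c in((.028,.068+sh,(0,0,255)),(.028,.05+sh,(0,0,255)),(.021,.02+sh,(0,200,0)),(.024,.012+sh,(255,0,0))):
        a=np.linspace(0,2*np.pi,60); q=np.array([proj("side",(.531+r*np.cos(t),.055+r*np.sin(t),h)) for t in a])
        cv2.polylines(z,[((q-[274.5,189.5])*5).astype(int)],True,c,1)
    return z
cv2.imwrite("pics/ov.png",np.hstack([ov(0),ov(.005)]))
p=[proj("side",(.531,.055,z))[1] for z in(.068,.071)]; print(p)
E
```

```text
[np.float64(222.3999647939869), np.float64(221.43210536718865)]
```

View pics/ov.png

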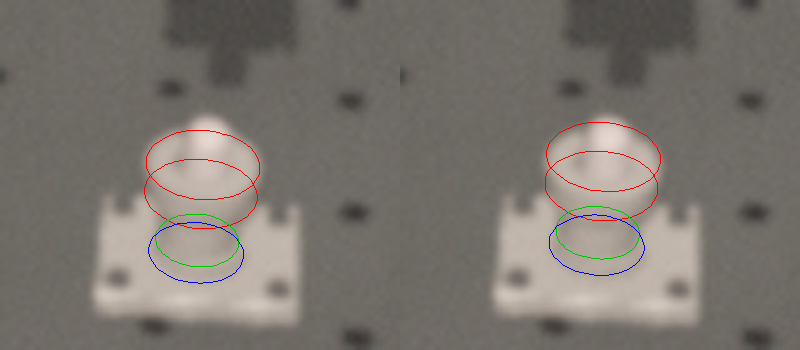

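The left overlay (home) matches the collar and seat outlines, while the one raised 5 mm does not. The contact heights agree too, so I'm handing in.

```bash
python3 - <<'E'
from h import *
o=readout.get_obs(); print(o['time_s'],o['force'].round(1),abs(o['joint_velocities']).max())
im=read_camera("top"); a=cv2.imread("pics/top0.png").astype(int)-im[:,:,::-1]
for n,(x0,y0,x1,y1) in dict(hammer=(112,185,155,295),jar=(435,222,480,255),square=(265,135,312,180)).items(): print(n,abs(a[y0:y1,x0:x1]).mean().round(2))
print(sign_off())
E
```

```text
20.625 [-0.4  0.3 -1. ] 0.2190118275984814
hammer 1.79
jar 8.57
square 1.8
the job is handed in; nothing more can be done
None
```

The job is handed in at 20.6 s of the 66 s allowed. The sleeve went down the post first and was pressed until the seat bottomed. The collar then went on top and was pressed again, and I let go and backed the gripper off to about 0.21 m.

- **Seat:** each press stopped hard within about 0.5 mm of the height expected with the seat home (20 N with the sleeve, 24 N with the collar).
- **Rings:** the side picture matches the outlines drawn for a fully home stack, and the collar was found within about 1.5 mm of the post's axis. From the side the network put the sleeve about 3 mm high and the collar about 1 mm high. That is within its 4 mm accuracy.
- **Not checked directly:** the tilt of the rings was judged only by eye. The tool leaned about 3° by the end.
- **Bystanders:** I compared the top view before and after. The hammer and the grey square were unchanged. The patch around the jar showed a larger difference (8.6 grey levels against 1.8). The gripper's body should have stayed about 8 cm from the jar and I felt no contact, so I suspect a changed arm shadow, but I did not confirm it.

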